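# Rock the stuck drive out of its dock

## Robot

A 6-joint arm with a two-finger parallel gripper is mounted at the origin on the work surface. World frame = base frame: x ahead of the robot, y to its left, z up, the work surface at z = 0. Lengths are in m, angles in rad, forces in N, time in s.
With the tool pointing down it reaches from about 0.425 to 0.95 m from the base axis. Payload 14.7 kg.
Tool frame: the origin (TCP) lies at the very end of the fingers, on their centre line; the grasp point (between the pads) lies 19 mm behind it; x points along the fingers, y is the direction in which the jaws open and shut, and the axes are right-handed (so a half turn about x gives the same grasp; the last joint's range is limited). The gripper opens to 85 mm and grips with 20 to 120 N. Pads are 22 mm wide; open, the fingers measure 114 mm over their backs; the gripper's body (76 mm by 85 mm) begins 54 mm behind the grasp point. The pads swing forward as they close: fully open they stand 13 mm farther back than shut.
Start: joints at [1.172, 0.48, 1.596, -0, 1.065, -0.047], TCP at [0.224, 0.61, 0.231] pointing down, gripper open.
Joint ranges: [-2.75, 2.75], [-0.82, 2.05], [0.23, 2.67], [-1.56, 4.7], [0.09, 2.69], [-2.92, 2.92]. Speed limits (rad/s): [1.89, 1.89, 2.39, 3.01, 3.01, 3.01].

## Interface

Orientations are given as a rotation vector (axis times angle).
In Python, from cell import * gives the robot as it stands.
- The arm moves only by the shell command python3 -m inch 'ROWS' [OPENING]. ROWS is JSON, a list of rows, each an object of numbers: "dx", "dy", "dz": the shift along the tool's x, y, z in cm; "spin": the turn about the tool's x in degrees. A call has 1 to 8 rows; each row shifts and turns the commanded pose from where the row before left it, along the tool's axes as they then stand; what a row does not reach is not made up. A row lasts 1/8 s, in which the tool goes at most 62.5 mm and 10.7 degrees, less where a joint would pass 70% of its speed; a pose out of reach is approached as far as the arm can. A call with a gripper value outside its range is refused whole. OPENING is the finger opening in cm, from 0 to 8.54, set as the call begins (- or left out, the last holds). The fingers move at their own pace and stop on an object; the grip force is fixed at half the most. Time passes only in rows, so rows that do not move let the fingers close. It gives the time, the measured TCP pose, the force and the opening at its end, in the units of the state.
- get_state(): the state, without advancing time (a new reading comes with each control period).
- camera(name): name is "scene" or "top" or "wrist"; returns (picture, depth): 420x560x3 uint8, red, green, blue; 420x560 float32, m along the optical axis (not along the pixel's ray), 0 where there is no reading.
- get_calibration(name): a dict with "intrinsics" (3x3 intrinsics, pixels), "eye" and "orientation" of the camera in the world; the wrist camera has in their place "hand_eye" (4x4, takes a point from camera to tool coordinates, whose origin is the TCP and whose axes are the tool frame's). Camera axes: x right, y up, looking along -z (the intrinsics and any distortion apply to the point x, -y, -z); pixel columns grow to the right and rows downward; lengths in m; the calibration is good to about 2 mm. A picture is of the moment at which its call begins: read the wrist's pose just before it. get_calibration takes no time and is no camera call.
- job_done(): hands the job in, once; it reports no verdict.
Trained networks look in the newest picture that a camera, given by its name, has taken for a name from the list of things; names that differ only in an ending like _2 or _b are one class to them, and where a whole thing is asked for, a point or a joint stands for the part that bears it (a point fixed in the world has none). Each returns a list of dicts, best first, with "conf" (0 to 1); they miss things now and then, are a little off and sometimes report something else, mostly with a low value. They report only what shows in the picture. A call takes as long as a camera call. They do not tell look-alikes from the thing itself.
- look_for(camera, name): "box" ([left, top, width, height] in pixels, round what is visible of it).
- landmark_of(camera, name): "at" ([row, column] in pixels: a listed point, or the origin of a listed thing).
The state is a dict: "time_s": time; "joint_pos": joint angles; "qvel": joint speeds; "effort": joint torques, N m; "eef_pos": TCP position; "eef_rot": TCP orientation; "contact_force": force on the tool from outside, world axes, zero at the start; "torque": the same for the moment, N m; "opening": finger opening in m.
Only numpy, scipy, OpenCV 4.12 (cv2) and the standard library are available. Lean on these libraries where they do the work, as an engineer would, in place of code of your own. Each camera call takes 0.05 s, during which the arm holds its last target.

## Task

The taller of the two upright storage drives is jammed in its dock by two stiff sliding jaws. Grip it by its top, rock it about fifteen degrees to each side so that it pushes both jaws back while its foot is still in the socket, then pull it straight up and stand it in the large empty compartment of the drive rack, lowering it to the bottom before letting go; it may lean there. Keep the fingers off the dock and leave the shorter drive in its dock.

Things in the scene. Friction and masses are not known exactly. Their poses are not given: they have to be found in the camera images.
- tall_drive_mid (a point): Centre of the taller drive, an upright aluminium box 70 mm (x) by 20 mm (y) by 105 mm tall (z), 0.18 kg; the point is 52.5 mm above its foot. Lowest 12 mm: a plug 50 by 9 mm with a rounded bottom. A black rib 4 mm wide runs along each 70 mm face, 24 to 29 mm above the foot. Grip it across the 20 mm, within 25 mm of the top.
- tall_dock: Its fixed dock, base 110 by 110 mm; a like one holds the shorter drive. Origin: centre of underside, z up; x along the drive's 70 mm, y along its 20 mm. The foot stands 10 mm above the origin in a loose socket 6 mm deep and rocks towards +y or -y about an x line 14 mm above the origin. On each y side a steel jaw, top 50 mm above the origin, hooks over the drive's rib (3 mm of play upward).
- tall_dock_left (a joint): Jaw on the dock's +y side: outward travel in m, 0 closed on the drive (start) to 0.014. It resists with about 6 N and stays where pushed; beyond 0.0035 its lip is clear of the rib of the upright drive. Rocking the drive 15 degrees towards +y pushes it about 0.008 out.
- tall_dock_right (a joint): The same for the jaw on the dock's -y side, pushed out by rocking the drive towards -y.
- pocket (a point): Centre of the inner floor of the large empty compartment of the grey drive rack (fixed). The compartment is 94 mm (x) by 50 mm (y) inside, with walls 4 mm thick whose rims are 46 mm above this point. On its +x side is a smaller compartment, 56 mm long, with memory cards standing below the rim.
- short_drive_mid (a point): Centre of the shorter drive, same shape but 70 mm tall (35 mm above its foot), standing in the other dock. To be left there.
Not all that is in view belongs to the job. Of the things that look like the part that bears pocket, the middle-sized one is meant. What is shaped like the part that bears tall_drive_mid but purple is not meant.

How it is judged:
By the outcome, as a careful person would: the job done as asked, in the order asked, and still so for the second after the job is handed in, with the robot touching nothing.
It also fails if it takes over 51 s, if anything falls off the work surface, if the arm or the gripper's body presses on something with over 40 N, if the wrist force passes 120 N, or if a joint passes its speed limit or range.

## Working session

There is one attempt and no reset: what is moved stays moved. The work goes in short steps, Python scripts to look and compute and a shell command to move; the robot and the scene stay as the last step left them, time stands still between calls to the robot, and variables do not carry over. Pictures are saved under pics/ and viewed, and the job is handed in when it is done.

```bash
ls; mkdir -p pics; cat > h.py <<'E'
from cell import *
import numpy as np, cv2
from scipy.spatial.transform import Rotation as R
def cam(name,fn=None):
    s=get_state(); p,d=camera(name)
    if fn: cv2.imwrite('pics/'+fn,p[:,:,::-1])
    return s,p,d
def pose(name,s=None):
    c=get_calibration(name); K=np.array(c['intrinsics'])
    if name=='wrist':
        T=np.eye(4);T[:3,:3]=R.from_rotvec(s['eef_rot']).as_matrix();T[:3,3]=s['eef_pos']
        return K,T@np.array(c['hand_eye'])
    T=np.eye(4);o=np.array(c['orientation']);T[:3,:3]=o if o.shape==(3,3) else R.from_rotvec(o).as_matrix();T[:3,3]=c['eye'];return K,T
def cloud(name,d,s=None):
    K,T=pose(name,s);v,u=np.mgrid[:d.shape[0],:d.shape[1]]
    P=np.stack([(u-K[0,2])/K[0,0]*d,-(v-K[1,2])/K[1,1]*d,-d],-1)
    W=P@T[:3,:3].T+T[:3,3];W[d==0]=np.nan;return W
E
python3 - <<'E'
from h import *
for n in ['scene','top','wrist']:
    print(n,get_calibration(n))
    s,p,d=cam(n,n+'0.png'); np.save(n+'0.npy',d)
    for t in ['tall_drive_mid','tall_dock','pocket','short_drive_mid']:
        print(t,look_for(n,t)[:3],landmark_of(n,t)[:3])
print(get_state())
E
```

```text
pics
scene {'intrinsics': array([[421.47927695,   0.        , 277.4226586 ],
       [  0.        , 421.47927695, 209.40806967],
       [  0.        ,   0.        ,   1.        ]]), 'eye': array([ 0.83546123, -0.70850977,  0.87140372]), 'orientation': array([0.7541594 , 0.2298534 , 0.58636673])}
tall_drive_mid [{'box': [360.4, 142.1, 25.8, 36.5], 'conf': 0.94}, {'box': [409.2, 163.5, 18.8, 38.5], 'conf': 0.94}, {'box': [346.5, 166.4, 49.8, 30.3], 'conf': 0.58}] [{'at': [184.9, 418.4], 'conf': 0.8}, {'at': [164.6, 371.9], 'conf': 0.69}]
tall_dock [{'box': [346.6, 166.3, 48.8, 32.5], 'conf': 0.69}] [{'at': [179.4, 368.7], 'conf': 0.69}]
pocket [{'box': [237.7, 278.1, 77.1, 55.2], 'conf': 0.95}, {'box': [106.8, 211.0, 89.8, 75.5], 'conf': 0.77}, {'box': [191.8, 323.9, 51.4, 38.5], 'conf': 0.61}] [{'at': [246.2, 142.1], 'conf': 0.83}, {'at': [303.1, 262.0], 'conf': 0.77}, {'at': [346.0, 208.9], 'conf': 0.73}]
short_drive_mid [{'box': [336.8, 208.8, 33.7, 33.4], 'conf': 0.94}] [{'at': [226.3, 350.7], 'conf': 0.92}]
top {'intrinsics': array([[387.96774876,   0.        , 282.93331367],
     
[... 1580 characters left out ...]
'conf': 0.63}] []
pocket [] []
short_drive_mid [] []
{'time_s': 1.35, 'joint_pos': array([ 1.17237106e+00,  4.80195102e-01,  1.59629344e+00,  7.01215190e-06,
        1.06509531e+00, -4.65875470e-02]), 'qvel': array([ 0.00013418,  0.00130433, -0.00209372, -0.00060265,  0.00028889,
        0.00128029]), 'effort': array([ 4.86263234e-04, -9.50515079e+01, -4.30639100e+01,  1.71148872e-04,
        1.02123209e-03,  6.51698429e-05]), 'eef_pos': array([0.223976  , 0.61019278, 0.23130218]), 'eef_rot': array([ 0.27608552,  1.55311201, -0.27606985]), 'contact_force': array([-0.66436501,  0.20854225, -0.10147584]), 'torque': array([-0.03459199, -0.03781779,  0.01673646]), 'opening': 0.08554573151251409}
```

View pictures.

```bash
python3 - <<'E'
import cv2
for n in ['scene','top']:
    p=cv2.imread(f'pics/{n}0.png')
    c=p[80:380,90:490] if n=='scene' else p[60:360,90:490]
    cv2.imwrite(f'pics/{n}0z.png',cv2.resize(c,(800,600),interpolation=cv2.INTER_CUBIC))
E
```

```text
(no output)
```

View pics/scene0z.png

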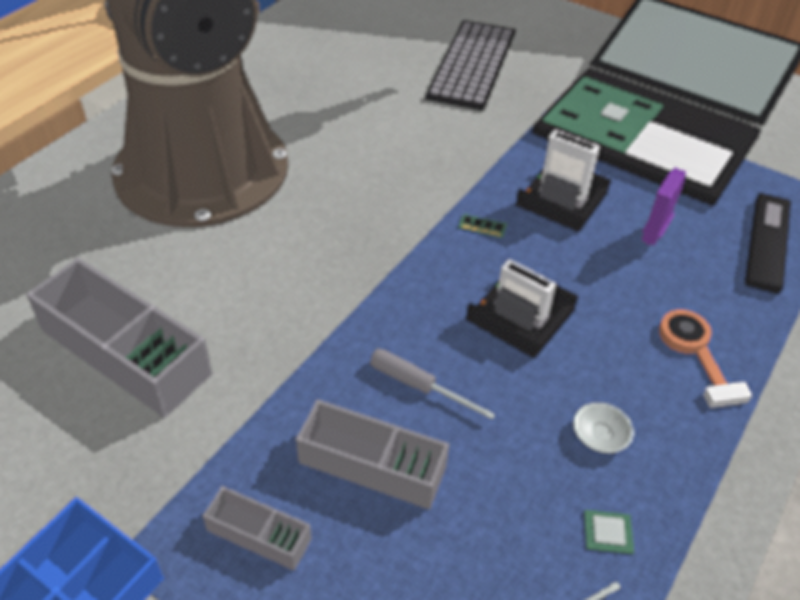

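View pics/top0z.png

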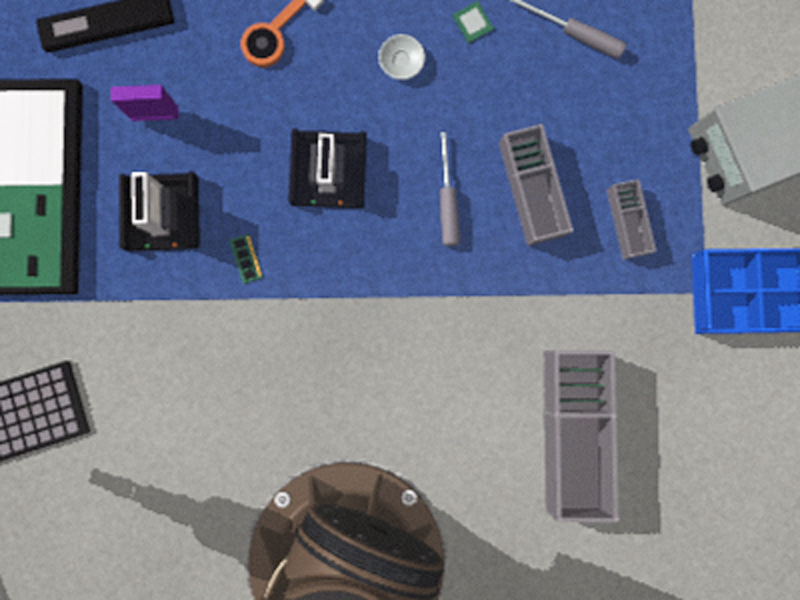

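```bash
python3 - <<'E'
from h import *
def rect(W,m,nm):
    P=W[m]; P=P[~np.isnan(P[:,0])]
    r=cv2.minAreaRect((P[:,:2]*1000).astype(np.float32)); print(nm,len(P),'ctr',P.mean(0).round(4),'zmed',np.median(P[:,2]).round(4),'rect',np.round(r[0],1),np.round(r[1],1),round(r[2],1))
for n in ['top','scene']:
    W=cloud(n,np.load(n+'0.npy')); X,Y,Z=W[...,0],W[...,1],W[...,2]
    v,u=np.mgrid[:420,:560]
    print(n,'table z',np.nanmedian(Z[(np.abs(X-.5)<.05)&(np.abs(Y-.05)<.03)]))
    L=[('tall dr',(150,142,20,36),(145,90,60,60),.08,.14),('talldock',(140,135,60,60),(130,80,60,60),.008,.2),('shortdr',(240,120,25,40),(200,160,60,60),.05,.1)] if n=='top' else [('tall dr',(355,135,40,50),0,.08,.14),('shortdr',(330,200,50,50),0,.05,.1)]
    for nm,b,_,z0,z1 in L:
        m=(u>=b[0])&(u<b[0]+b[2])&(v>=b[1])&(v<b[1]+b[3])&(Z>z0)&(Z<z1); rect(W,m,nm)
        print(np.histogram(Z[m],bins=8))
    b=(335,115,45,70) if n=='top' else (230,270,95,70)
    m0=(u>=b[0])&(u<b[0]+b[2])&(v>=b[1])&(v<b[1]+b[3]); 
    m=m0&(Z>.035)&(Z<.07); print(np.histogram(Z[m0&(Z>-.02)],bins=12)); rect(W,m,'rack rim')
E
```

```text
top table z 0.004497284837054694
tall dr 301 ctr [0.5081 0.2652 0.1104] zmed 0.1162 rect [509.1 268. ] [70.5 22.4] 0.9
(array([ 18,  19,  17,  12,  23,  10,  74, 128]), array([0.08134076, 0.08642181, 0.09150286, 0.09658392, 0.10166497,
       0.10674602, 0.11182707, 0.11690813, 0.12198918]))
talldock 1524 ctr [0.505  0.2632 0.0436] zmed 0.0314 rect [517.3 267.3] [158.9 168.7] 85.5
(array([589, 376,  89, 126,  42,  42,  51, 209]), array([0.00802394, 0.0222696 , 0.03651525, 0.05076091, 0.06500656,
       0.07925222, 0.09349787, 0.10774353, 0.12198918]))
shortdr 356 ctr [0.569  0.0199 0.0689] zmed 0.0753 rect [570.6  21.4] [47.4 69.8] 85.5
(array([133,  23,   6,   7,   5,  13, 120,  49]), array([0.05015649, 0.05504085, 0.05992522, 0.06480958, 0.06969395,
       0.07457831, 0.07946267, 0.08434704, 0.0892314 ]))
(array([ 458, 1468,  403,   80,   53,   72,   80,   86,   95,   59,  194,
         86]), array([-0.00397583,  0.00123204,  0.00643991,  0.01164777,  0.01685564,
        0.0220635 ,  0.02727137,  0.03247924,  0.0376871 ,  0.04289497,
        0.04810283,  0.0533107 ,  0.05851857]))

[... 316 characters left out ...]
99572,
       0.10497229, 0.10994886, 0.11492542, 0.11990199]))
shortdr 451 ctr [0.5728 0.0137 0.0687] zmed 0.0706 rect [571.2  14.7] [37.3 70.7] 87.1
(array([101,  36,  32,  37,  29,  31,  81, 104]), array([0.05001477, 0.05442722, 0.05883967, 0.06325212, 0.06766456,
       0.07207701, 0.07648946, 0.08090191, 0.08531436]))
(array([2044, 2382,  292,  206,  202,  185,  194,  186,  219,  169,  237,
        308]), array([-0.00347898,  0.00142173,  0.00632244,  0.01122314,  0.01612385,
        0.02102456,  0.02592527,  0.03082597,  0.03572668,  0.04062739,
        0.0455281 ,  0.0504288 ,  0.05532951]))
rack rim 953 ctr [ 0.543  -0.2841  0.0459] zmed 0.0473 rect [ 549.8 -322.3] [162.3 141.9] 13.5
```

```bash
cat >> h.py <<'E'
def plan(x,y,z,yaw,s=None):
    """yaw: world direction (deg) of tool y axis (mod 180); print spin & translation in tool axes BEFORE spin"""
    s=s or get_state(); M=R.from_rotvec(s['eef_rot']).as_matrix()
    p=np.array(s['eef_pos']); a=np.degrees(np.arctan2(M[1,1],M[0,1]))
    d=M.T@(np.array([x,y,z])-p)*100
    sp=-((yaw-a+90)%180-90)  # tool x down: spin + => yaw -
    print('tcp',p.round(4),'tool y yaw',round(a,2),'tool x',M[:,0].round(3),'tool z',M[:,2].round(3),'d cm',d.round(2),'spin',round(sp,2),'t',s['time_s'])
E
python3 - <<'E'
from h import *
plan(.51,.265,.23,90); plan(.51,.265,.23,91.5)
E
```

```text
tcp [0.224  0.6102 0.2313] tool y yaw 69.84 tool x [-0.  0. -1.] tool z [ 0.939 -0.345 -0.   ] d cm [  0.13 -22.55  38.75] spin -20.16 t 1.35
tcp [0.224  0.6102 0.2313] tool y yaw 69.84 tool x [-0.  0. -1.] tool z [ 0.939 -0.345 -0.   ] d cm [  0.13 -22.55  38.75] spin -21.66 t 1.35
```

```bash
python3 -m inch '[{"dy":-2.9,"dz":4.6},{"dy":-2.9,"dz":4.6},{"dy":-2.9,"dz":4.6},{"dy":-2.9,"dz":4.6},{"dy":-2.9,"dz":4.6},{"dy":-2.9,"dz":4.6},{"dy":-2.9,"dz":4.6},{"dy":-2.9,"dz":4.6}]' 8.5
python3 -m inch '[{"spin":-7},{"spin":-7},{"spin":-7},{"dx":0}]'
python3 - <<'E'
from h import *
s,p,d=cam('wrist','w1.png'); np.save('w1.npy',d)
import pickle; pickle.dump(s,open('w1.pkl','wb'))
plan(.51,.265,.23,90,s)
E
```

```text
tcp [0.224  0.6102 0.2313] tool y yaw 69.84 tool x [-0.  0. -1.] tool z [ 0.939 -0.345 -0.   ] d cm [  0.13 -22.55  38.75] spin -20.16 t 1.35schema error: expected keys dx, dy, dz, spin
schema error: expected keys dx, dy, dz, spin
```

View pics/w1.png

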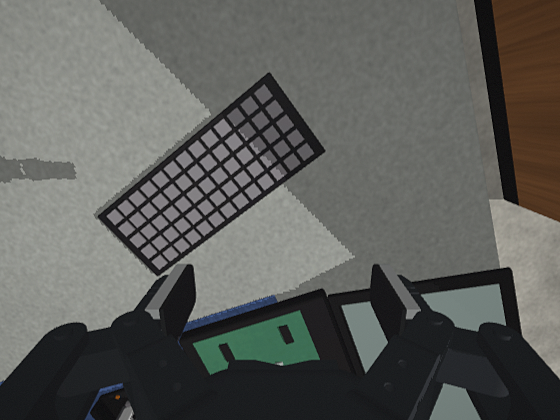

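```bash
python3 -m inch '[{"dx":0,"dy":-2.65,"dz":5.3,"spin":0},{"dx":0,"dy":-2.65,"dz":5.3,"spin":0},{"dx":0,"dy":-2.65,"dz":5.3,"spin":0},{"dx":0,"dy":-2.65,"dz":5.3,"spin":0},{"dx":0,"dy":-2.65,"dz":5.3,"spin":0},{"dx":0,"dy":-2.65,"dz":5.3,"spin":0},{"dx":0,"dy":-2.65,"dz":5.3,"spin":0},{"dx":0,"dy":-2.65,"dz":5.3,"spin":0}]' 8.5
python3 -m inch '[{"dx":0,"dy":0,"dz":0,"spin":-7},{"dx":0,"dy":0,"dz":0,"spin":-7},{"dx":0,"dy":0,"dz":0,"spin":-7},{"dx":0,"dy":0,"dz":0,"spin":0}]'
python3 - <<'E'
from h import *
s,p,d=cam('wrist','w2.png'); np.save('w2.npy',d)
import pickle; pickle.dump(s,open('w2.pkl','wb'))
plan(.51,.265,.23,90,s)
E
```

```text
time_s: 2.4
eef_pos: [0.5502, 0.2635, 0.2315]
eef_rot: [0.276, 1.553, -0.276]
contact_force: [0.5, 0.7, 0.0]
opening: 0.0852
time_s: 2.9
eef_pos: [0.549, 0.265, 0.2313]
eef_rot: [-0.011, 1.571, 0.011]
contact_force: [-0.2, -0.2, -0.5]
opening: 0.0849
tcp [0.549  0.265  0.2313] tool y yaw 90.81 tool x [ 0. -0. -1.] tool z [1.    0.014 0.   ] d cm [ 0.13  0.05 -3.9 ] spin 0.81 t 2.9
```

View pics/w2.png

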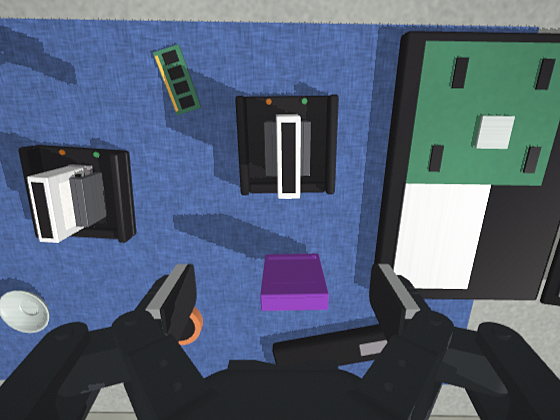

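```bash
python3 - <<'E'
from h import *
import pickle
s=pickle.load(open('w2.pkl','rb')); W=cloud('wrist',np.load('w2.npy'),s)
p=cv2.imread('pics/w2.png')
def rr(m,nm):
    P=W[m]; r=cv2.minAreaRect((P[:,:2]*1000).astype(np.float32)); print(nm,len(P),P.mean(0).round(4),np.round(r[0],1),np.round(r[1],1),round(r[2],2),'z',np.percentile(P[:,2],[5,50,95]).round(4))
v,u=np.mgrid[:420,:560]
b=(u>230)&(u<345)&(v>90)&(v<205); Z=W[...,2]
print(np.histogram(Z[b],bins=np.arange(-.005,.13,.005)))
rr(b&(Z>.108)&(Z<.125),'drive top'); rr(b&(Z>.043)&(Z<.056),'jaws');rr(b&(Z>.043)&(Z<.056)&(u<280),'jaw+y');rr(b&(Z>.043)&(Z<.056)&(u>297),'jaw-y'); rr(b&(Z>.008),'dock')
for c in (235,245,265,270,276,280,300,304,310,318,330,336): print(c,W[140,c].round(4))
cv2.imwrite('pics/w2z.png',cv2.resize(p[80:215,210:370],(800,675))[:600])
E
```

```text
(array([  12, 3215,   33, 3832,  141,  580,  182, 1669,  126,   12,    7,
       1160,    3,    6,    5,    2,    0,    0,    0,    0,    1,    0,
          0,    7, 1943,    0]), array([-0.005,  0.   ,  0.005,  0.01 ,  0.015,  0.02 ,  0.025,  0.03 ,
        0.035,  0.04 ,  0.045,  0.05 ,  0.055,  0.06 ,  0.065,  0.07 ,
        0.075,  0.08 ,  0.085,  0.09 ,  0.095,  0.1  ,  0.105,  0.11 ,
        0.115,  0.12 ,  0.125]))
drive top 1950 [0.5072 0.2692 0.1173] [509.1 269.2] [69.8 20.1] 1.51 z [0.116  0.1173 0.1184]
jaws 1171 [0.5081 0.2677 0.052 ] [505.8 269.1] [63.  48.1] 1.76 z [0.0508 0.0521 0.0533]
jaw+y 654 [0.5087 0.2516 0.052 ] [506.1 251.5] [14.9 63.7] 87.6 z [0.0509 0.0521 0.0533]
jaw-y 516 [0.5075 0.2881 0.0521] [508.7 288.2] [55.5 10.1] 0.65 z [0.0508 0.0521 0.0533]
dock 9709 [0.5046 0.2689 0.0432] [509.2 269.3] [109.7 110.2] 1.49 z [0.0112 0.0314 0.1178]
235 [0.5048 0.207  0.0013]
245 [0.5016 0.2229 0.0335]
265 [0.4996 0.246  0.0524]
270 [0.4996 0.2511 0.052 ]
276 [0.4995 0.2574 0.0521]
280 [0.4935 0.262  0.1165]
300 [0.4934 0.2786 0.1157]
304 [0.4992 0.2866 0.051 ]
310 [0.499  0.2928 0.0516]
318 [0.5024 0.3057 0.0124]
330 [0.5003 0.3163 0.0342]
336 [0.5003 0.3231 0.0334]
```

View pics/w2z.png

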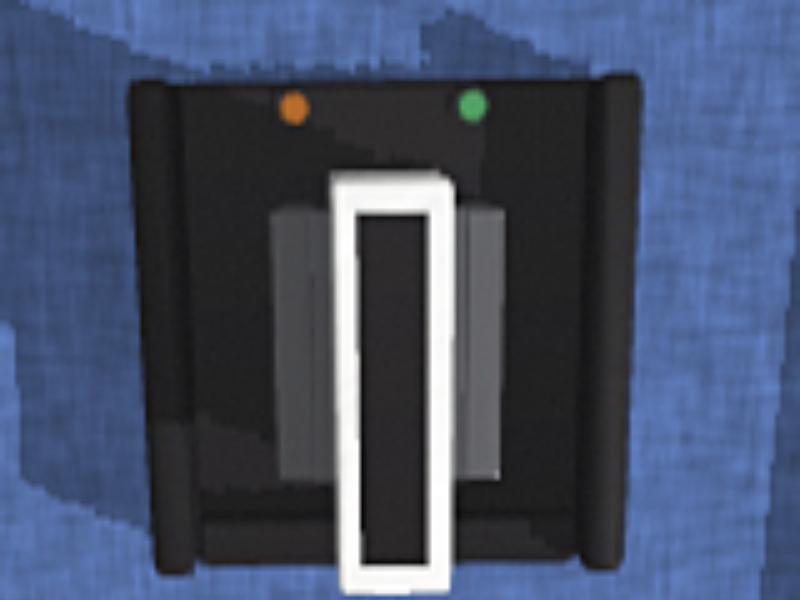

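```bash
python3 -m inch '[{"dx":0,"dy":0.25,"dz":-2,"spin":-0.35},{"dx":0,"dy":0.23,"dz":-2,"spin":-0.35},{"dx":4,"dy":0,"dz":0,"spin":0},{"dx":4,"dy":0,"dz":0,"spin":0},{"dx":4,"dy":0,"dz":0,"spin":0},{"dx":2,"dy":0,"dz":0,"spin":0},{"dx":0,"dy":0,"dz":0,"spin":0}]'
python3 - <<'E'
from h import *
plan(.5091,.2692,.091,91.5)
E
```

```text
time_s: 3.82
eef_pos: [0.508, 0.2688, 0.0901]
eef_rot: [-0.02, 1.573, 0.019]
contact_force: [-0.1, -0.4, 0.7]
opening: 0.0849
tcp [0.508  0.2688 0.0901] tool y yaw 91.42 tool x [-0.002 -0.001 -1.   ] tool z [ 1.     0.025 -0.002] d cm [-0.09  0.04  0.12] spin -0.08 t 3.825
```

Close to grip.

```bash
python3 -m inch '[{"dx":0,"dy":0.02,"dz":0.1,"spin":0},{"dx":0,"dy":0,"dz":0,"spin":0},{"dx":0,"dy":0,"dz":0,"spin":0},{"dx":0,"dy":0,"dz":0,"spin":0},{"dx":0,"dy":0,"dz":0,"spin":0},{"dx":0,"dy":0,"dz":0,"spin":0},{"dx":0,"dy":0,"dz":0,"spin":0},{"dx":0,"dy":0,"dz":0,"spin":0}]' 0
python3 - <<'E'
from h import *
s,p,d=cam('wrist','w3.png'); np.save('w3.npy',d)
plan(.5091,.2692,.091,91.5,s);print(s['contact_force'],s['opening'])
E
```

```text
time_s: 4.82
eef_pos: [0.5102, 0.2695, 0.092]
eef_rot: [-0.021, 1.57, 0.021]
contact_force: [-0.8, -0.8, 7.1]
opening: 0.0189
tcp [0.5102 0.2695 0.092 ] tool y yaw 91.54 tool x [ 0.001  0.    -1.   ] tool z [1.    0.027 0.001] d cm [ 0.1  -0.03 -0.11] spin 0.04 t 4.825
[-0.82077145 -0.77074009  7.11525303] 0.01890883510249254
```

View pics/w3.png

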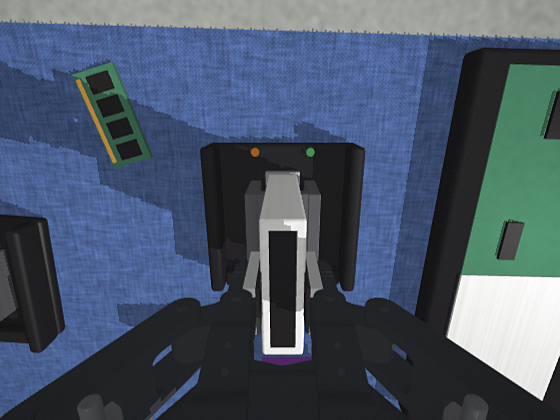

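```bash
python3 -m inch '[{"dx":0.0,"dy":0.4,"dz":0,"spin":0},{"dx":0.05,"dy":0.4,"dz":0,"spin":0},{"dx":0.05,"dy":0.4,"dz":0,"spin":0},{"dx":0,"dy":0,"dz":0,"spin":0}]'
python3 - <<'E'
from h import *
s,p,d=cam('wrist','w4.png'); np.save('w4.npy',d)
plan(.5091,.2692,.091,91.5,s);print(s['contact_force'],s['torque'],s['opening'])
E
```

```text
time_s: 5.38
eef_pos: [0.5099, 0.2791, 0.092]
eef_rot: [-0.025, 1.57, 0.02]
contact_force: [0.6, -26.1, 33.8]
opening: 0.0189
tcp [0.5099 0.2791 0.092 ] tool y yaw 91.62 tool x [ 0.001 -0.003 -1.   ] tool z [1.    0.028 0.001] d cm [ 0.1  -0.99 -0.11] spin 0.12 t 5.375
[  0.59956925 -26.0538937   33.76106179] [-6.48669134  0.02593196 -0.06096697] 0.01889369167891179
```

View pics/w4.png

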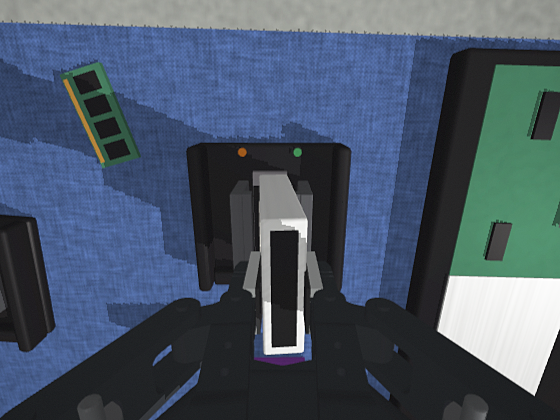

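```bash
python3 -m inch '[{"dx":0,"dy":0.3,"dz":0,"spin":0},{"dx":0,"dy":0.3,"dz":0,"spin":0},{"dx":0,"dy":0,"dz":0,"spin":0}]'
python3 - <<'E'
from h import *
import pickle
for n,f in (('w3.npy',0),):
    pass
s,p,d=cam('wrist','w5.png'); np.save('w5.npy',d)
W=cloud('wrist',d,s)
M=R.from_rotvec(s['eef_rot']).as_matrix(); print(M.round(4),s['torque'])
# end face rows
for r in range(174,232,6):
    row=p[r].astype(int).sum(1); c=np.where(row[235:320]>330)[0]+235
    print(r,(c.min(),c.max()) if len(c) else None, [W[r,k].round(4) for k in (265,275,285,295)])
E
```

```text
time_s: 5.8
eef_pos: [0.5097, 0.2842, 0.092]
eef_rot: [-0.026, 1.571, 0.019]
contact_force: [0.7, -33.1, 37.3]
opening: 0.0192
[[ 2.000e-04 -2.870e-02  9.996e-01]
 [-4.300e-03  9.996e-01  2.870e-02]
 [-1.000e+00 -4.300e-03  1.000e-04]] [-8.67466939 -0.23018015 -0.01984691]
174 (np.int64(246), np.int64(279)) [array([0.475 , 0.2699, 0.018 ]), array([0.475 , 0.2772, 0.017 ]), array([0.4758, 0.2845, 0.0123]), array([0.4756, 0.2919, 0.0121])]
180 (np.int64(253), np.int64(283)) [array([0.474 , 0.2714, 0.0421]), array([0.4737, 0.2779, 0.043 ]), array([0.4804, 0.2846, 0.0119]), array([0.4803, 0.2921, 0.0115])]
186 (np.int64(254), np.int64(287)) [array([0.4739, 0.2723, 0.059 ]), array([0.4738, 0.2783, 0.0588]), array([0.4736, 0.2842, 0.0588]), array([0.4809, 0.2916, 0.0279])]
192 (np.int64(247), np.int64(291)) [array([0.4739, 0.2732, 0.0727]), array([0.4738, 0.2787, 0.0727]), array([0.4738, 0.2842, 0.072 ]), array([0.4814, 0.2911, 0.0426])]
198 (np.int64(247), np.int64(295)) [array([0.4739, 0.2739, 0.0847]), array([0.4738, 0.279 , 0.0848]), array([0.4737, 0.2841, 0.0846]), array([0.4828, 0.2908, 0.0519])]
204 (np.int64(247), np.int64(299)) [array([0.4739, 0.2745, 0.0953]), array([0.4738, 0.2793, 0.0951]), array([0.4735, 0.2841, 0.0956]), array([0.4733, 0.2889, 0.096 ])]
210 (np.int64(255), np.int64(302)) [array([nan, nan, nan]), array([0.4738, 0.2795, 0.1044]), array([0.4733, 0.2841, 0.1054]), array([0.4739, 0.2886, 0.1032])]
216 (np.int64(255), np.int64(306)) [array([0.4737, 0.2755, 0.113 ]), array([0.4739, 0.2798, 0.1123]), array([0.4736, 0.284 , 0.1127]), array([0.4732, 0.2883, 0.1134])]
222 (np.int64(248), np.int64(308)) [array([0.4754, 0.2757, 0.1157]), array([0.4753, 0.2799, 0.1158]), array([0.4751, 0.2841, 0.1158]), array([0.4753, 0.2883, 0.1151])]
228 (np.int64(248), np.int64(307)) [array([0.4774, 0.2758, 0.1177]), array([0.4781, 0.2799, 0.1155]), array([0.4774, 0.2841, 0.1168]), array([0.4779, 0.2884, 0.1154])]
```

View pics/w5.png

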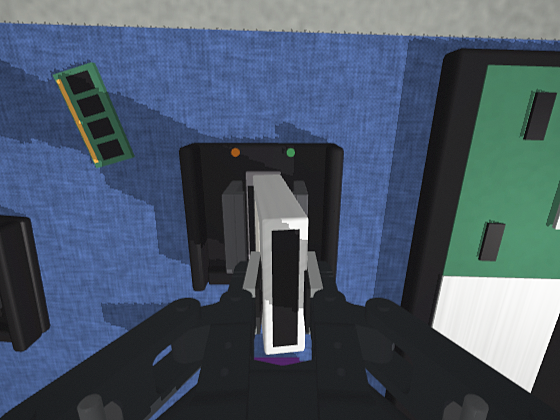

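```bash
python3 -m inch '[{"dx":0,"dy":0.3,"dz":0,"spin":0},{"dx":0,"dy":0.3,"dz":0,"spin":0},{"dx":0,"dy":0,"dz":0,"spin":0}]'

```

```text
time_s: 6.22
eef_pos: [0.5094, 0.2897, 0.0919]
eef_rot: [-0.026, 1.571, 0.019]
contact_force: [1.5, -36.4, 36.6]
opening: 0.0189
```

```bash
python3 -m inch '[{"dx":0.05,"dy":0.3,"dz":0,"spin":0},{"dx":0.05,"dy":0.3,"dz":0,"spin":0},{"dx":0,"dy":0,"dz":0,"spin":0}]'
python3 - <<'E'
from h import *
s,p,d=cam('wrist','w6.png'); np.save('w6.npy',d)
W=cloud('wrist',d,s); print(s['contact_force'])
for r in (150,160,170,180,192,200,210,216): print(r,[(c,*(1000*W[r,c]).round(0)) for c in range(205,310,8)])
cv2.imwrite('pics/w6z.png',cv2.resize(p[120:320,160:360,::-1],(600,600)))
E
```

```text
time_s: 6.6
eef_pos: [0.5083, 0.2947, 0.0901]
eef_rot: [-0.028, 1.573, 0.017]
contact_force: [2.9, -41.0, 28.0]
opening: 0.0194
[  2.87115103 -41.01189644  28.03618154]
150 [(205, np.float64(458.0), np.float64(237.0), np.float64(12.0)), (213, np.float64(458.0), np.float64(242.0), np.float64(13.0)), (221, np.float64(458.0), np.float64(248.0), np.float64(13.0)), (229, np.float64(458.0), np.float64(254.0), np.float64(12.0)), (237, np.float64(457.0), np.float64(260.0), np.float64(14.0)), (245, np.float64(457.0), np.float64(265.0), np.float64(12.0)), (253, np.float64(457.0), np.float64(271.0), np.float64(13.0)), (261, np.float64(457.0), np.float64(277.0), np.float64(12.0)), (269, np.float64(457.0), np.float64(283.0), np.float64(12.0)), (277, np.float64(456.0), np.float64(289.0), np.float64(12.0)), (285, np.float64(456.0), np.float64(294.0), np.float64(11.0)), (293, np.float64(456.0), np.float64(300.0), np.float64(12.0)), (301, np.float64(456.0), np.float64(306.0), np.float64(13.0)), (309, np.float64(456.0), np.float64(312.0), np.float64(12.0))]
160 [(205, np.float64(465.0), np.float64(236
[... 5476 characters left out ...]
, (229, np.float64(507.0), np.float64(253.0), np.float64(14.0)), (237, np.float64(497.0), np.float64(264.0), np.float64(43.0)), (245, np.float64(493.0), np.float64(270.0), np.float64(54.0)), (253, np.float64(482.0), np.float64(278.0), np.float64(85.0)), (261, np.float64(474.0), np.float64(284.0), np.float64(108.0)), (269, np.float64(473.0), np.float64(288.0), np.float64(110.0)), (277, np.float64(473.0), np.float64(291.0), np.float64(110.0)), (285, np.float64(472.0), np.float64(295.0), np.float64(111.0)), (293, np.float64(472.0), np.float64(298.0), np.float64(111.0)), (301, np.float64(472.0), np.float64(301.0), np.float64(112.0)), (309, np.float64(506.0), np.float64(314.0), np.float64(13.0))]
```

View pics/w6z.png

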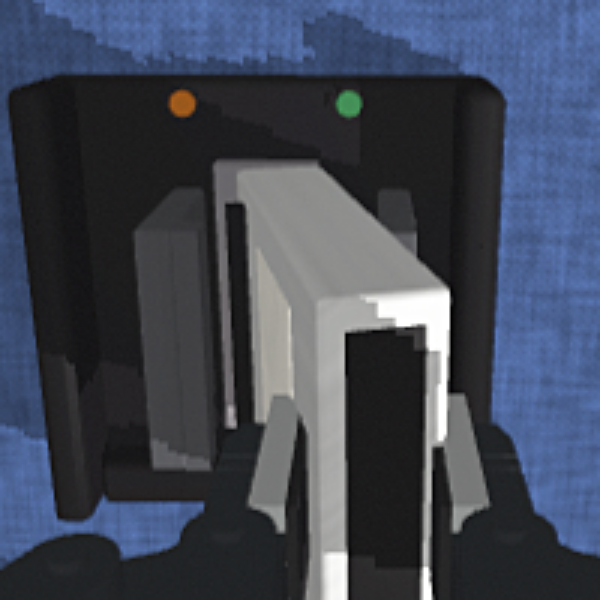

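```bash
python3 -m inch '[{"dx":0.05,"dy":0.2,"dz":0,"spin":0},{"dx":0,"dy":0,"dz":0,"spin":0}]'
python3 -m inch '[{"dx":-0.05,"dy":-0.4,"dz":0,"spin":0},{"dx":-0.05,"dy":-0.4,"dz":0,"spin":0},{"dx":-0.05,"dy":-0.4,"dz":0,"spin":0},{"dx":-0.05,"dy":-0.4,"dz":0,"spin":0},{"dx":-0.05,"dy":-0.4,"dz":0,"spin":0},{"dx":0,"dy":-0.4,"dz":0,"spin":0},{"dx":0,"dy":-0.4,"dz":0,"spin":0},{"dx":0,"dy":-0.4,"dz":0,"spin":0}]'
python3 - <<'E'
from h import *
s,p,d=cam('wrist','w7.png'); np.save('w7.npy',d); print(s['contact_force'])
cv2.imwrite('pics/w7z.png',cv2.resize(p[120:320,160:360,::-1],(600,600)))
E
```

```text
time_s: 6.9
eef_pos: [0.5078, 0.2962, 0.0895]
eef_rot: [-0.029, 1.574, 0.017]
contact_force: [-0.2, -45.0, 32.1]
opening: 0.0195
time_s: 7.9
eef_pos: [0.5109, 0.2701, 0.0926]
eef_rot: [-0.019, 1.568, 0.022]
contact_force: [-1.6, 5.9, 10.7]
opening: 0.019
[-1.6074741   5.91259975 10.65373872]
```

View pics/w7z.png

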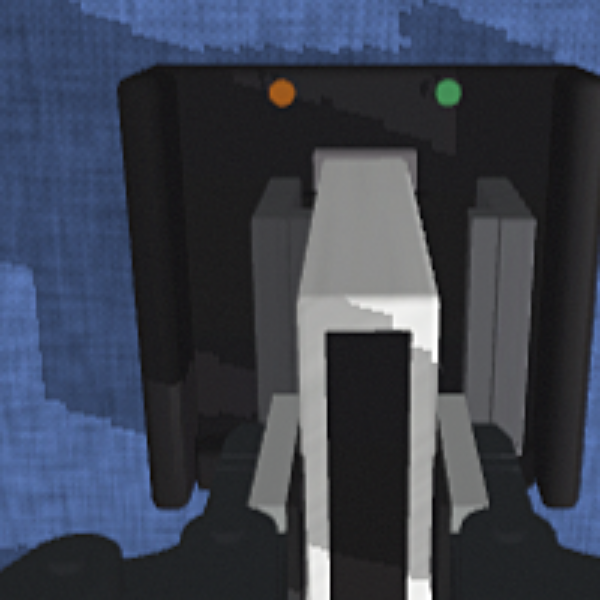

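```bash
python3 -m inch '[{"dx":0,"dy":-0.4,"dz":0,"spin":0},{"dx":0.05,"dy":-0.4,"dz":0,"spin":0},{"dx":0.05,"dy":-0.4,"dz":0,"spin":0},{"dx":0.05,"dy":-0.4,"dz":0,"spin":0},{"dx":0,"dy":0,"dz":0,"spin":0}]'

```

```text
time_s: 8.57
eef_pos: [0.5128, 0.2571, 0.0929]
eef_rot: [-0.015, 1.564, 0.025]
contact_force: [-7.6, 25.0, 33.4]
opening: 0.019
```

```bash
python3 -m inch '[{"dx":0.05,"dy":-0.4,"dz":0,"spin":0},{"dx":0.05,"dy":-0.4,"dz":0,"spin":0},{"dx":0,"dy":-0.4,"dz":0,"spin":0},{"dx":0,"dy":0,"dz":0,"spin":0}]'

```

```text
time_s: 9.07
eef_pos: [0.5139, 0.2472, 0.0924]
eef_rot: [-0.012, 1.562, 0.026]
contact_force: [-11.1, 44.3, 34.0]
opening: 0.0188
```

```bash
python3 -m inch '[{"dx":0,"dy":-0.3,"dz":0,"spin":0},{"dx":0,"dy":-0.2,"dz":0,"spin":0},{"dx":0,"dy":0,"dz":0,"spin":0}]'
python3 - <<'E'
from h import *
s,p,d=cam('wrist','w8.png'); np.save('w8.npy',d); print(s['contact_force'],s['torque'])
cv2.imwrite('pics/w8z.png',cv2.resize(p[120:320,190:390,::-1],(600,600)))
E
```

```text
time_s: 9.45
eef_pos: [0.514, 0.2417, 0.092]
eef_rot: [-0.013, 1.563, 0.026]
contact_force: [-8.7, 40.9, 29.1]
opening: 0.019
[-8.68296657 40.89903382 29.06235019] [10.63190455  1.74170185  0.30497588]
```

View pics/w8z.png

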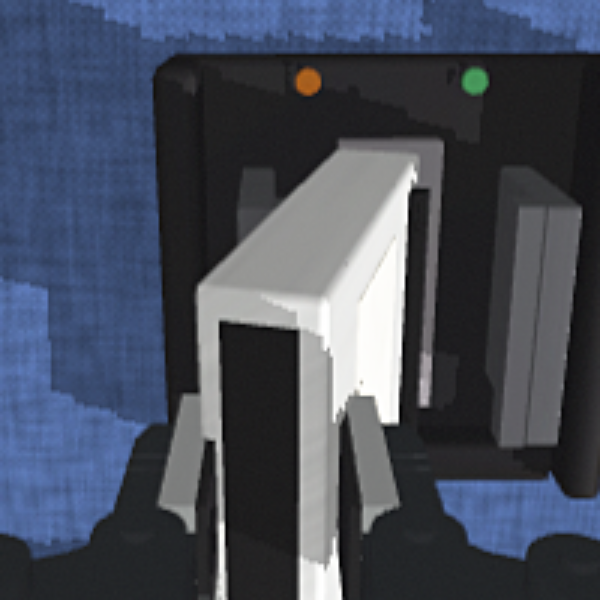

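```bash
python3 -m inch '[{"dx":-0.05,"dy":0.4,"dz":0,"spin":0},{"dx":-0.05,"dy":0.4,"dz":0,"spin":0},{"dx":-0.05,"dy":0.4,"dz":0,"spin":0},{"dx":-0.05,"dy":0.4,"dz":0,"spin":0},{"dx":-0.05,"dy":0.4,"dz":0,"spin":0},{"dx":0,"dy":0.4,"dz":0,"spin":0},{"dx":0,"dy":0.4,"dz":0,"spin":0},{"dx":0,"dy":0.4,"dz":0,"spin":0}]'
python3 -m inch '[{"dx":0,"dy":0.05,"dz":0,"spin":0},{"dx":0,"dy":0,"dz":0,"spin":0}]'
python3 - <<'E'
from h import *
s,p,d=cam('wrist','w9.png'); np.save('w9.npy',d); print(s['contact_force'],s['torque'])
W=cloud('wrist',d,s); v,u=np.mgrid[:420,:560]; Z=W[...,2]
for r in (215,225,235):
  print(r,[(c,*(1000*W[r,c]).round(0).tolist()) for c in range(235,340,5)])
cv2.imwrite('pics/w9z.png',cv2.resize(p[120:320,180:380,::-1],(600,600)))
E
```

```text
time_s: 10.5
eef_pos: [0.5104, 0.2685, 0.0925]
eef_rot: [-0.021, 1.569, 0.021]
contact_force: [-0.9, -11.3, 19.3]
opening: 0.0189
time_s: 10.75
eef_pos: [0.5105, 0.2688, 0.0925]
eef_rot: [-0.021, 1.569, 0.021]
contact_force: [-0.4, -5.2, 16.0]
opening: 0.019
[-0.42822344 -5.22458931 16.00174485] [-1.30714447  0.06409558 -0.05778003]
215 [(235, 496.0, 238.0, 52.0), (240, 496.0, 241.0, 52.0), (245, 496.0, 244.0, 51.0), (250, 510.0, 243.0, 12.0), (255, 510.0, 247.0, 12.0), (260, 510.0, 251.0, 12.0), (265, 475.0, 260.0, 112.0), (270, 474.0, 262.0, 113.0), (275, 474.0, 264.0, 112.0), (280, 474.0, 266.0, 113.0), (285, 474.0, 269.0, 113.0), (290, 474.0, 271.0, 112.0), (295, 474.0, 273.0, 113.0), (300, 474.0, 275.0, 113.0), (305, 475.0, 277.0, 110.0), (310, 509.0, 290.0, 13.0), (315, 509.0, 294.0, 12.0), (320, 495.0, 292.0, 52.0), (325, 495.0, 295.0, 52.0), (330, 494.0, 298.0, 53.0), (335, 494.0, 302.0, 52.0)]
225 [(235, 502.0, 238.0, 54.0), (240, 503.0, 241.0, 52.0), (245, 503.0, 244.0, 52.0), (250, 518.0, 243.0, 13.0), (255, 518.0, 247.0, 12.0), (260, 477.0, 258.0, 117.0), (265, 477.0, 260
[... 279 characters left out ...]
.0, 12.0), (320, 502.0, 293.0, 52.0), (325, 501.0, 296.0, 53.0), (330, 501.0, 299.0, 52.0), (335, 501.0, 302.0, 52.0)]
235 [(235, 510.0, 237.0, 52.0), (240, 510.0, 241.0, 52.0), (245, 510.0, 244.0, 52.0), (250, 512.0, 247.0, 47.0), (255, 527.0, 247.0, 11.0), (260, 482.0, 258.0, 117.0), (265, 482.0, 260.0, 118.0), (270, 481.0, 263.0, 118.0), (275, 481.0, 265.0, 118.0), (280, 482.0, 267.0, 117.0), (285, 481.0, 269.0, 118.0), (290, 481.0, 271.0, 117.0), (295, 481.0, 273.0, 117.0), (300, 481.0, 275.0, 117.0), (305, 482.0, 277.0, 116.0), (310, 525.0, 291.0, 14.0), (315, 525.0, 295.0, 12.0), (320, 509.0, 293.0, 52.0), (325, 509.0, 296.0, 51.0), (330, 508.0, 299.0, 53.0), (335, 508.0, 303.0, 52.0)]
```

View pics/w9z.png

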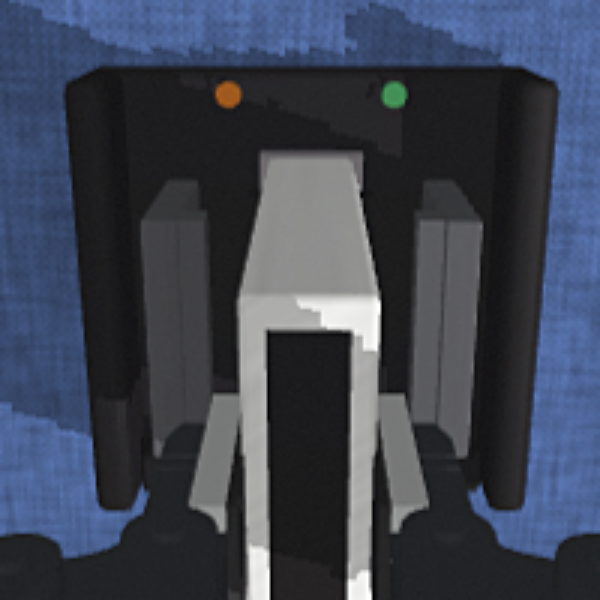

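```bash
python3 -m inch '[{"dx":-1,"dy":0,"dz":0,"spin":0},{"dx":-1.5,"dy":0,"dz":0,"spin":0},{"dx":-2,"dy":0,"dz":0,"spin":0},{"dx":0,"dy":0,"dz":0,"spin":0}]'

```

```text
time_s: 11.3
eef_pos: [0.5109, 0.2694, 0.1382]
eef_rot: [-0.02, 1.568, 0.022]
contact_force: [0.1, 0.7, -1.5]
opening: 0.019
```

```bash
python3 -m inch '[{"dx":-3,"dy":0,"dz":0,"spin":0},{"dx":-3,"dy":-1,"dz":0.5,"spin":0},{"dx":-3,"dy":-2.5,"dz":0.5,"spin":0},{"dx":0,"dy":-4,"dz":0.5,"spin":0},{"dx":0,"dy":-5,"dz":0.5,"spin":0},{"dx":0,"dy":-5,"dz":0.5,"spin":0},{"dx":0,"dy":-5,"dz":0.5,"spin":0},{"dx":0,"dy":-5,"dz":0.5,"spin":0}]'
python3 -m inch '[{"dx":0,"dy":-5,"dz":0,"spin":0},{"dx":0,"dy":-5,"dz":0,"spin":0},{"dx":0,"dy":-5,"dz":0,"spin":0},{"dx":0,"dy":-5,"dz":0,"spin":0},{"dx":0,"dy":-5,"dz":0,"spin":0},{"dx":0,"dy":-4,"dz":0,"spin":-6},{"dx":0,"dy":-2,"dz":0,"spin":-6},{"dx":0,"dy":0,"dz":0,"spin":0}]'
python3 - <<'E'
from h import *
import pickle
s,p,d=cam('wrist','w10.png'); np.save('w10.npy',d); pickle.dump(s,open('w10.pkl','wb'))
plan(.512,-.29,.22,104,s)
W=cloud('wrist',d,s); 
E
```

```text
time_s: 12.3
eef_pos: [0.5521, -0.0066, 0.2259]
eef_rot: [-0.021, 1.571, 0.021]
contact_force: [0.8, 0.4, -2.0]
opening: 0.019
time_s: 13.3
eef_pos: [0.5624, -0.3159, 0.2255]
eef_rot: [-0.184, 1.564, 0.185]
contact_force: [-0.8, 0.2, -1.8]
opening: 0.0187
tcp [ 0.5624 -0.3159  0.2255] tool y yaw 103.45 tool x [-0.001  0.    -1.   ] tool z [ 0.973  0.233 -0.001] d cm [ 0.55  3.69 -4.29] spin -0.55 t 13.3
```

View pics/w10.png

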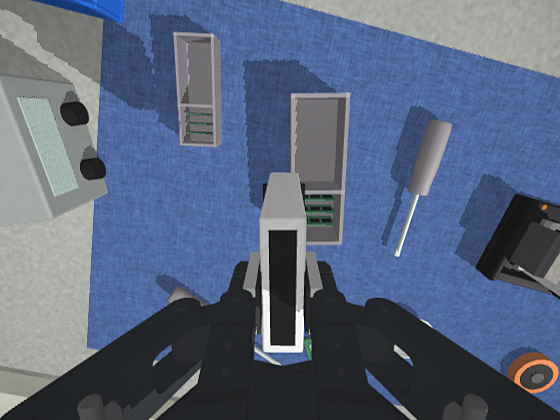

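```bash
python3 - <<'E'
from h import *
import pickle
s=pickle.load(open('w10.pkl','rb')); W=cloud('wrist',np.load('w10.npy'),s); Z=W[...,2]
v,u=np.mgrid[:420,:560]
b=(u>285)&(u<355)&(v>85)&(v<250)
print(np.histogram(Z[b],bins=np.arange(-.005,.065,.005)))
m=b&(Z>.046)&(Z<.058); P=W[m]
r=cv2.minAreaRect((P[:,:2]*1000).astype(np.float32)); print('rim',np.round(r[0],1),np.round(r[1],1),r[2],np.median(P[:,2]))
# restrict to the part beyond the drive: in tool frame
M=R.from_rotvec(s['eef_rot']).as_matrix()
T=lambda Q:(Q-np.array(s['eef_pos']))@M*1000
t=T(P); print('tool y range',np.percentile(t[:,1],[0.5,99.5]),'tool z',np.percentile(t[:,2],[.5,99.5]))
mf=(u>303)&(u<338)&(v>110)&(v<175); print('floor z',np.median(Z[mf]))
# floor region extents
f=b&(Z<.012)&(Z>.002); 
# per-column profile across
for rr in (120,140,160): print(rr,[(c,*T(W[rr,c])[1:].round(0),round(1000*Z[rr,c])) for c in range(286,356,3)])
for cc in (310,325): print(cc,[(q,*T(W[q,cc])[1:].round(0),round(1000*Z[q,cc])) for q in list(range(88,104,2))+list(range(180,206,2))])
# drive
b2=(u>255)&(u<312)&(v>172)&(v<350)&(Z>.1)
dt=T(W[b2]); top=np.abs(dt[:,0]+25)<4; print('top tool',np.percentile(dt[top],[1,50,99],axis=0).round(1))
q=dt[top]; rr=cv2.minAreaRect(q[:,1:].astype(np.float32)); print(rr)
face=(np.abs(dt[:,2]-np.percentile(dt[:,2],3))<4); q=dt[face]; 
for a in range(-20,80,15):
    k=q[np.abs(q[:,0]-a)<4]; 
    if len(k): print(a,k[:,1].min().round(1),k[:,1].max().round(1),k[:,2].mean().round(1))
E
```

```text
(array([   8, 2619, 3447,  247,  223,  333,  314,  345,  404,  226,  228,
       1441,    0,    0]), array([-0.005,  0.   ,  0.005,  0.01 ,  0.015,  0.02 ,  0.025,  0.03 ,
        0.035,  0.04 ,  0.045,  0.05 ,  0.055,  0.06 ,  0.065]))
rim [ 539.9 -282.4] [162.2  57.9] 13.959490776062012 0.05198464828606991
tool y range [ 8.29071541 66.83705241] tool z [-95.08992674  66.62587459]
floor z nan
120 [(286, np.float64(4.0), np.float64(-68.0), 2), (289, np.float64(7.0), np.float64(-68.0), 1), (292, np.float64(9.0), np.float64(-70.0), 52), (295, np.float64(14.0), np.float64(-69.0), 7), (298, np.float64(18.0), np.float64(-68.0), 6), (301, np.float64(21.0), np.float64(-68.0), 6), (304, np.float64(25.0), np.float64(-68.0), 6), (307, np.float64(28.0), np.float64(-68.0), 7), (310, np.float64(31.0), np.float64(-68.0), 6), (313, np.float64(35.0), np.float64(-68.0), 6), (316, np.float64(38.0), np.float64(-68.0), 6), (319, np.float64(42.0), np.float64(-68.0), 6), (322, np.float64(45.0), np.float64(-68.0), 6), (325, np.float64(49.0), np.float64(-68.0), 6), (328, np.float64(52.0), np.float64(-68.0), 
[... 4270 characters left out ...]
p.float64(3.0), 41), (190, np.float64(46.0), np.float64(3.0), 50), (192, np.float64(46.0), np.float64(5.0), 52), (194, np.float64(46.0), np.float64(7.0), 52), (196, np.float64(50.0), np.float64(17.0), 26), (198, np.float64(49.0), np.float64(17.0), 32), (200, np.float64(48.0), np.float64(18.0), 39), (202, np.float64(53.0), np.float64(29.0), 7), (204, np.float64(53.0), np.float64(32.0), 7)]
top tool [[-27.2 -10.1 -36.4]
 [-24.7   0.   -8.3]
 [-22.3   9.8  30.3]]
((0.04863548278808594, -2.615001678466797), (24.700410842895508, 68.7347183227539), 1.3059405088424683)
-20 -10.1 9.8 -36.2
-5 -9.9 10.0 -36.6
10 -9.5 10.2 -36.8
25 -9.5 9.8 -37.0
40 -9.1 10.1 -37.2
55 -9.3 10.3 -37.4
70 -4.7 5.8 -37.4
```

```bash
python3 -m inch '[{"dx":0,"dy":1.9,"dz":-2.1,"spin":0},{"dx":0,"dy":1.85,"dz":-2.1,"spin":0},{"dx":0,"dy":0,"dz":0,"spin":-0.55},{"dx":3,"dy":0,"dz":0,"spin":0},{"dx":3,"dy":0,"dz":0,"spin":0},{"dx":0,"dy":0,"dz":0,"spin":0}]'
python3 - <<'E'
from h import *
s,p,d=cam('wrist','w11.png')
plan(.5108,-.2897,.0865,104,s)
print(np.array(s['eef_pos'])-0.0018*R.from_rotvec(s['eef_rot']).as_matrix()[:,2])
s,p,d=cam('scene','s11.png')
cv2.imwrite('pics/s11z.png',cv2.resize(p[200:380,180:420,::-1],(800,600)))
E
```

```text
time_s: 14.1
eef_pos: [0.5124, -0.287, 0.1646]
eef_rot: [-0.191, 1.565, 0.195]
contact_force: [-0.2, 0.2, -1.0]
opening: 0.0187
tcp [ 0.5124 -0.287   0.1646] tool y yaw 104.08 tool x [-0.003  0.002 -1.   ] tool z [ 0.97   0.243 -0.002] d cm [ 7.81 -0.25 -0.21] spin 0.08 t 14.1
[ 0.51068633 -0.28740789  0.16456339]
```

View pics/w11.png

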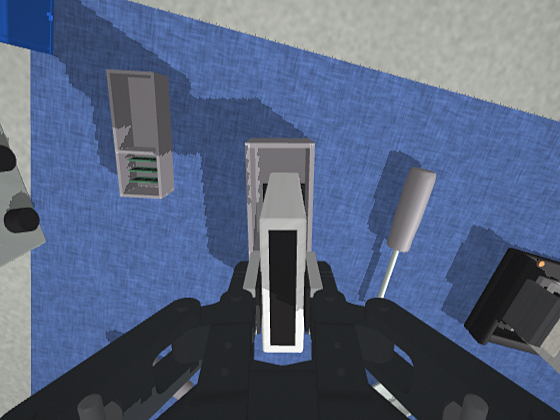

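View pics/s11z.png

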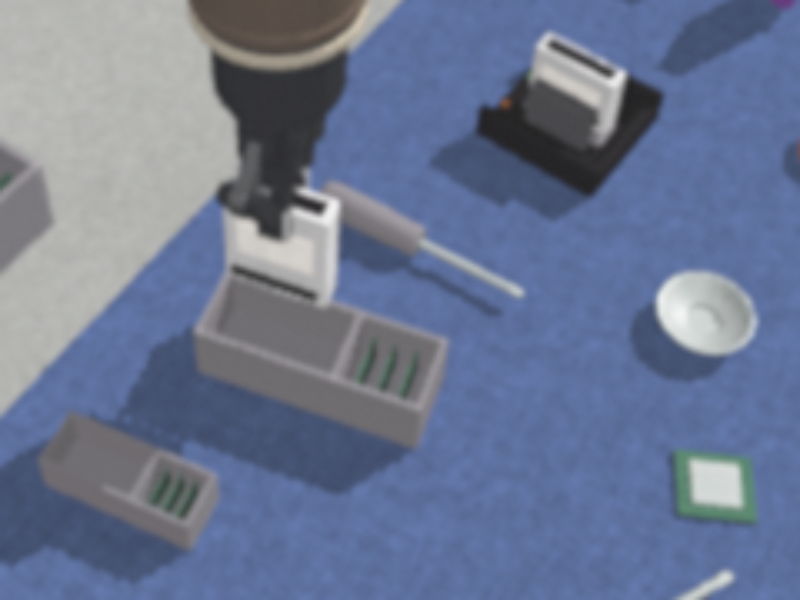

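```bash
python3 -m inch '[{"dx":1.5,"dy":-0.22,"dz":0,"spin":0},{"dx":2,"dy":0,"dz":0,"spin":0},{"dx":2,"dy":0,"dz":0,"spin":0},{"dx":1.5,"dy":0,"dz":0,"spin":0},{"dx":0,"dy":0,"dz":0,"spin":0}]'
python3 -m inch '[{"dx":0.3,"dy":0,"dz":0,"spin":0},{"dx":0.2,"dy":0,"dz":0,"spin":0},{"dx":0.1,"dy":0,"dz":0,"spin":0},{"dx":0,"dy":0,"dz":0,"spin":0}]'

```

```text
time_s: 14.82
eef_pos: [0.5132, -0.2901, 0.0954]
eef_rot: [-0.192, 1.563, 0.194]
contact_force: [-0.5, 0.2, -0.9]
opening: 0.0188
time_s: 15.32
eef_pos: [0.5137, -0.2904, 0.0905]
eef_rot: [-0.193, 1.562, 0.193]
contact_force: [-0.5, -0.4, -1.4]
opening: 0.0188
```

```bash
python3 -m inch '[{"dx":0.2,"dy":0,"dz":0,"spin":0},{"dx":0.1,"dy":0,"dz":0,"spin":0},{"dx":0,"dy":0,"dz":0,"spin":0}]'
python3 -m inch '[{"dx":0.1,"dy":0,"dz":0,"spin":0},{"dx":0,"dy":0,"dz":0,"spin":0}]'

```

```text
time_s: 15.7
eef_pos: [0.5135, -0.2902, 0.0872]
eef_rot: [-0.193, 1.562, 0.193]
contact_force: [0.5, 0.5, -0.7]
opening: 0.0187
time_s: 15.95
eef_pos: [0.5137, -0.2904, 0.0867]
eef_rot: [-0.193, 1.562, 0.193]
contact_force: [-2.0, 1.4, 6.7]
opening: 0.0189
```

```bash
python3 -m inch '[{"dx":0,"dy":0,"dz":0,"spin":0},{"dx":0,"dy":0,"dz":0,"spin":0},{"dx":0,"dy":0,"dz":0,"spin":0},{"dx":0,"dy":0,"dz":0,"spin":0}]' 3.5
python3 -m inch '[{"dx":0,"dy":0,"dz":0,"spin":0},{"dx":0,"dy":0,"dz":0,"spin":0},{"dx":0,"dy":0,"dz":0,"spin":0},{"dx":0,"dy":0,"dz":0,"spin":0},{"dx":0,"dy":0,"dz":0,"spin":0},{"dx":0,"dy":0,"dz":0,"spin":0}]' 8
python3 - <<'E'
from h import *
s,p,d=cam('wrist','w12.png');print(s['contact_force'])
E
```

```text
time_s: 16.45
eef_pos: [0.5136, -0.2903, 0.0863]
eef_rot: [-0.193, 1.562, 0.193]
contact_force: [-0.5, -0.4, 0.3]
opening: 0.0349
time_s: 17.2
eef_pos: [0.5136, -0.2903, 0.0863]
eef_rot: [-0.193, 1.562, 0.193]
contact_force: [-0.3, 0.5, 0.3]
opening: 0.0799
[-0.2809216   0.48425677  0.27660806]
```

View pics/w12.png

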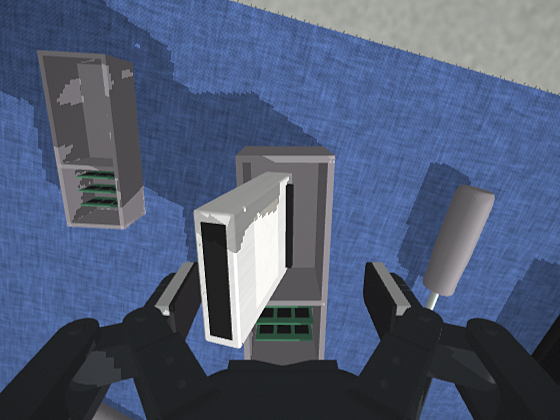

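```bash
python3 -m inch '[{"dx":0,"dy":0,"dz":0,"spin":0},{"dx":-1,"dy":0,"dz":0,"spin":0},{"dx":-3,"dy":0,"dz":0,"spin":0},{"dx":-4,"dy":0,"dz":0,"spin":0},{"dx":-5,"dy":0,"dz":0,"spin":0},{"dx":-2,"dy":0,"dz":4,"spin":0},{"dx":0,"dy":0,"dz":3,"spin":0},{"dx":0,"dy":0,"dz":0,"spin":0}]' 8.5
python3 - <<'E'
from h import *
s,p,d=cam('wrist','w13.png');print(s['contact_force'],s['eef_pos'])
np.save('w13.npy',d); W=cloud('wrist',d,s)
s,q,d=cam('scene','s13.png')
cv2.imwrite('pics/s13z.png',cv2.resize(q[80:380,90:490,::-1],(800,600)))
E
```

```text
time_s: 18.25
eef_pos: [0.5831, -0.2727, 0.2371]
eef_rot: [-0.195, 1.561, 0.194]
contact_force: [0.7, -0.1, -1.8]
opening: 0.0846
[ 0.72631861 -0.14036396 -1.77737787] [ 0.58314227 -0.27272369  0.23713023]
```

View pics/w13.png

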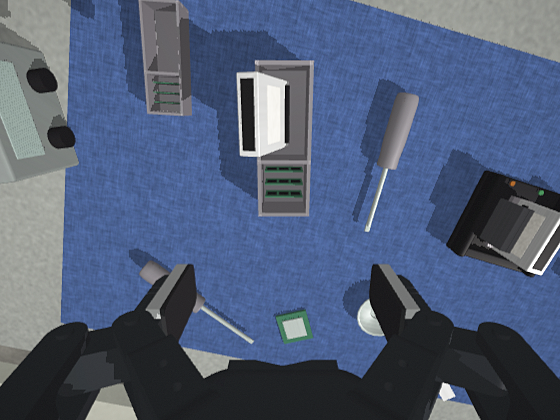

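View pics/s13z.png

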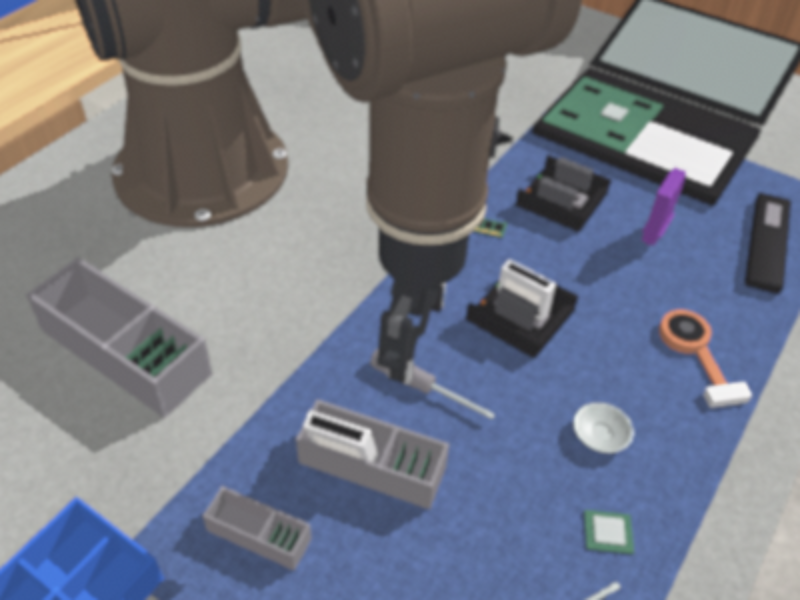

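```bash
python3 - <<'E'
from h import *
s=get_state();W=cloud('wrist',np.load('w13.npy'),s)
for c in (238,242,246,250,254,258,262,268,274,280,286,290): print(c,(1000*W[115,c]).round(0))
E
```

```text
238 [ 517. -329.  104.]
242 [ 517. -325.  105.]
246 [ 516. -322.  107.]
250 [ 515. -319.  106.]
254 [ 514. -315.  107.]
258 [ 513. -312.  108.]
262 [ 512. -309.  100.]
268 [ 511. -304.   89.]
274 [ 510. -299.   70.]
280 [ 509. -294.   52.]
286 [ 508. -288.   38.]
290 [ 507. -282.    5.]
```

```bash
python3 -c "
from cell import *
print(job_done())"
```

```text
the job is handed in; nothing more can be done
None
```

The tall drive is out of its dock and standing in the large compartment of the middle-sized rack. It leans about 19° on the -y wall with its foot on the floor. I handed the job in at about 18 s of the 51 s allowed.

- **Rocking:** the moves cannot tilt the gripper, so I gripped the drive by the top 23 mm and moved the fingers sideways about 27 mm each way. The drive tilted between the pads while its foot stayed in the socket. From the finger travel that is about 15–16° each way. The camera showed nearer 13° just before the end of the first side; I did not measure the second from a picture.
- **Jaws:** afterwards both stood about 10 mm clear of the upright drive. It then lifted straight up with only its own weight on the wrist.
- **Forces:** the highest wrist force reported was about 57 N, against the 120 N limit. I saw no finger contact with the dock.
- **Placing:** the foot touched the floor with the fingers at 0.0867 m (0.0865 expected), and only then did I let go.
- **Last pictures:** the shorter drive and the purple look-alike are where they started. The gripper is clear, and the last force reading was under 2 N. I did not take another picture of the tall drive's dock from above after lifting.

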